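# Pry the snap-fit lid off a dye tub

### The job

Open the white dye tub with the flat opener: push its blade into the notch above the small ledge at the tub's end and lever that end of the snap-fit lid up until it pops loose, without holding the lid in the gripper. Lay the opener down flat on the bare table, then lift the loose lid off and set it down flat, right side up, on the floor of the clear tray. Set things down rather than dropping them, leave the tray in place and do not disturb the other things on the table.

Things in the scene. Friction and masses are not known exactly. Their poses are not given: they have to be found in the camera images.
- tub: White rectangular plastic tub, 122 mm long (its x) x 58 mm wide (y), rim 120 mm above the table, fixed by a screwed-down foot plate 170 x 110 x 8 mm. Origin at the centre of the underside, on the table; z up. Its -x end, turned roughly towards the robot, has the pry notch and, below it, a ledge. A lid covers the whole rim.
- tub_notch (a point): Middle of the notch's floor, at the outer face of the tub's -x end wall; axes as the tub's. The notch is a gap 28 mm wide (y) and 6 mm high, from 114 mm above the table to the lid's underside at 120 mm. Behind it the space under the lid is free for 35 mm inward (+x), 30 mm wide. The blade should go 25 to 30 mm in past the outer face.
- ledge_edge (a point): Middle of the outer top edge of the ledge, 10 mm out (-x) from the notch. The flat ledge is 34 mm wide (y), its top level with the notch's floor (114 mm): a blade laid level on it slides straight in, and this edge is the fulcrum when the handle is then pushed down (some 0.3 to 0.45 rad, 5 to 10 N).
- lid_center (a point): Centre, half-way up the plate, of the lid: white plate 122 (x) x 66 (y) x 14 mm, axes as the tub's while on; long sides overhang the tub by 4 mm, ends flush. 0.13 kg. Below hang a plug at the +x end and two latch feet at the notch end, all 18 mm deep: on a floor it stands level with its plate 18 to 32 mm up. Once loose it lifts straight off, gripped across its 66 mm width.
- lid_notch (a point): Middle of the lower edge of the lid's notch end, 120 mm above the table when snapped on. Hidden spring latches hold this end down with about 15 to 20 N; the lid pivots on its far rim. Lifted about 6 mm, it snaps free and stays ajar by itself, this point then about 130 mm above the table.
- opener_grip (a point): Grip point of the opener, centre of the handle's cross-section, 25 mm behind the handle's front end. The opener is a loose tool, 200 mm long, 0.11 kg, lying on the table along its x: wooden handle 90 long x 22 wide (y) x 30 mm tall (z); ahead of it (+x) a flat steel blade 110 long x 18 wide x 2.5 mm thick, level, at half the handle's height (15 mm above the table).
- opener_tip (a point): Middle of the blade's end, 135 mm ahead of opener_grip, half-way through the blade's thickness.
- tray: Loose clear plastic drip tray, 180 x 180 x 25 mm outside, walls and floor 3 mm, open on top; origin at the centre of its underside. 0.5 kg.
- dye_a: Bystander: green squeeze bottle with a nozzle, 48 mm across, 145 mm tall; origin under its centre.
- dye_b: Bystander: orange squeeze bottle, same shape as the green one; origin under its centre.
- dye_c: Bystander: pink squeeze bottle, same shape as the green one; origin under its centre.
- spoon: Bystander: white plastic spoon 120 mm long, lying between the tub and the tray; origin at its middle, underneath.
- jar: Bystander: glass jar 70 mm across, 85 mm tall; origin under its centre.
- cup: Bystander: clear cup 76 mm across, 95 mm tall; origin under its centre.
- tape: Bystander: cardboard ring 100 mm across, 30 mm tall; origin under its centre.
- bowl: Bystander: white bowl 120 mm across, 50 mm tall; origin under its centre.

How it is judged:
On the way, in this order (a step that is already met when the one before it is completed fails the run):
1. the opener's blade is in the notch, at least 10 mm past the outer face, and presses on the lid with over 5 N, fingers off the lid (x of opener_tip in the frame of tub between -0.051 and -0.01 m and contact force between opener and lid above 5 N and contact force between the fingers and lid below 0.5 N), for 0.05 s.
2. the lid has popped loose: its notch end stands more than 6.5 mm up, the opener off it and the fingers off it (z of lid_notch in the frame of tub above 0.1265 m and contact force between each of opener, the fingers and lid below 0.05 N and horizontal distance between lid_center and tub below 0.03 m and linear speed of lid below 0.05 m/s), for 0.2 s.
At the end, for the whole second after the job is handed in: The opener lies flat on the table, clear of the tray (its grip point below 25 mm, level within 0.12 rad) and the lid stands flat and right side up on the floor of the tray (plate centre below 36 mm, tilt under 0.1 rad, within 70 mm of the tray's centre); both released and at rest (contact force between opener and tray below 0.05 N and height (world z) of opener_grip below 0.025 m and angle between opener_grip's own x axis and vertical between 1.45 and 1.69 rad and contact force between lid and tray above 0.3 N and height (world z) of lid_center below 0.036 m and angle between lid_center's own z axis and vertical below 0.1 rad and horizontal distance between lid_center and tray below 0.07 m and linear speed of each of lid, opener below 0.02 m/s); the robot touches nothing.
It fails at once if the gripper pulls or squeezes the lid while it is still snapped on (contact force between the fingers and lid above 5 N and not (z of lid_notch in the frame of tub above 0.1215 m) and z of lid_notch in the frame of tub above 0.118 m and horizontal distance between lid_center and tub below 0.01 m).
It fails at once if a bystander is shoved more than 30 mm (distance of any of dye_a, dye_b, dye_c, spoon, jar, cup, tape, bowl from where it was at the start of the episode above 0.03 m).
It fails at once if the tray is shoved more than 40 mm (distance of tray from where it was at the start of the episode above 0.04 m).
It fails at once if the opener or the lid is dropped (faster than 0.8 m/s with no finger on it) ((contact force between the fingers and opener below 0.1 N and linear speed of opener above 0.8 m/s) or (contact force between the fingers and lid below 0.1 N and linear speed of lid above 0.8 m/s)).
It also fails if it takes over 72 s, if anything falls off the work surface, if the arm or the gripper's body presses on something with over 40 N, if the wrist force passes 120 N, or if a joint passes its speed limit or range.

### The arm

A 6-joint arm with a two-finger parallel gripper is mounted at the origin on the work surface. World frame = base frame: x ahead of the robot, y to its left, z up, the work surface at z = 0. Lengths are in m, angles in rad, forces in N, time in s.
With the tool pointing down it reaches from about 0.25 to 0.8 m from the base axis. Payload 3.9 kg.
Tool frame: the origin (TCP) lies between the finger pads; the fingertips stand 8 mm ahead of it and the grasp point (between the pads) lies 11 mm behind it; z points along the fingers, y is the line along which they close (so a half turn about z gives the same grasp; the last joint's range is limited). The gripper opens to 85 mm and grips with 20 to 120 N. Pads are 22 mm wide; open, the fingers measure 114 mm over their backs; the gripper's body (76 mm by 85 mm) begins 54 mm behind the grasp point. The pads swing forward as they close: fully open they stand 13 mm farther back than shut.
Start: joints at [-1.216, 0.26, -0.138, 1.173, 0, 1.571], TCP at [0.182, -0.492, 0.239] pointing down, gripper open.
Joint ranges: [-2.78, 2.78], [-0.83, 1.72], [-1.28, 1.37], [-1.9, 2.12], [-1.57, 1.48], [-3.14, 3.14]. Speed limits (rad/s): [2.57, 2.57, 3.14, 3.14, 3.14, 3.14].

### API

Orientations are given as a 3x3 rotation matrix whose columns are the frame's x, y, z axes.
In Python, from station import state, imaging, order, models gives the robot as it stands.
- The arm moves only by the shell command python3 -m creep 'ROWS' [FORCE]. ROWS is JSON, a list of rows, each an object with "linear": the shift along the tool's x, y, z in m, a list of three; "spin": the turn about the tool's z in degrees; "hand": the closure, from 0 (fully open) to 1 (shut). A call has 1 to 20 rows; each row is the pose to reach, as a shift and turn from the pose commanded when the call began, along the tool's axes at that moment; what a row does not reach only later rows make up. A row lasts 1/10 s, in which the tool goes at most 50 mm and 8.59 degrees, less where a joint would pass 70% of its speed; a pose out of reach is approached as far as the arm can. A call with a gripper value outside its range is refused whole. The fingers move at their own pace and stop on an object; FORCE is the grip in N (left out, the last holds). Time passes only in rows, so rows that repeat a pose let the fingers close. It gives the time, the measured TCP pose, the force, the opening and the grip force at its end, in the units of the state.
- state(): the state, without advancing time (a new reading comes with each control period).
- imaging.grab_frame(name): name is "scene" or "top"; returns the picture (400x640x3 uint8, red, green, blue); there is no depth.
- imaging.camera_params(name): a dict with "mtx" (3x3 intrinsics, pixels), "D" ([k1, k2, p1, p2, k3] as OpenCV has them; the pictures are not rectified), "R" (3x3) and "t" (3): a world point X has camera coordinates R X + t. Camera axes: x right, y down, z forward; pixel columns grow to the right and rows downward; lengths in m; the calibration is good to about 2 mm. A picture is of the moment at which its call begins. camera_params takes no time and is no camera call.
- order.hand_in(): hands the job in; it is judged then, once.
Trained networks look in the newest picture that a camera, given by its name, has taken for a name from the list of things; names that differ only in an ending like _2 or _b are one class to them, and where a whole thing is asked for, a point or a joint stands for the part that bears it (a point fixed in the world has none). Each returns a list of dicts, best first, with "p" (0 to 1); they miss things now and then, are a little off and sometimes report something else, mostly with a low value. They report only what shows in the picture. A call takes as long as a camera call.
- models.silhouettes(camera, query): "region" (400x640 bool, what is visible of it).
- models.mark_of(camera, query): "at" ([x, y, z] in m, in the coordinates of the camera as it stood for that picture, good to about 4 mm: a listed point, or the origin of a listed thing).
The state is a dict: "clock": time; "joint_pos": joint angles; "qvel": joint speeds; "joint_efforts": joint torques, N m; "tool_pos": TCP position; "eef_rot": TCP orientation; "force": force on the tool from outside, world axes, zero at the start; "wrist_torque": the same for the moment, N m; "width": finger opening in m; "finger_force": force on a finger pad.
Only numpy, scipy, OpenCV 4.12 (cv2) and the standard library are available. Lean on these libraries where they do the work, as an engineer would, in place of code of your own. Each camera call takes 0.05 s, during which the arm holds its last target. There are 200 camera calls.

## Working session

There is one attempt and no reset: what is moved stays moved. The work goes in short steps, Python scripts to look and compute and a shell command to move; the robot and the scene stay as the last step left them, time stands still between calls to the robot, and variables do not carry over. Pictures are saved under pics/ and viewed, at most 10 in all, crops included, and the job is handed in when it is done.

```bash
mkdir -p pics; ls; cat > h.py <<'E'
import numpy as np, cv2
from station import state, imaging, order, models
def mark(cam,q,n=2):
    c=imaging.camera_params(cam);R=np.array(c["R"]);t=np.array(c["t"])
    return [(round(d["p"],2),(R.T@(np.array(d["at"])-t)).round(4).tolist()) for d in models.mark_of(cam,q)[:n]]
def save(cam,f):
    cv2.imwrite(f,imaging.grab_frame(cam)[:,:,::-1])
def px(cam,X):
    c=imaging.camera_params(cam);r=cv2.Rodrigues(np.array(c["R"]))[0]
    return cv2.projectPoints(np.array(X,float).reshape(-1,1,3),r,np.array(c["t"],float),np.array(c["mtx"]),np.array(c["D"]))[0].reshape(-1,2)
def ray(cam,uv,z):
    c=imaging.camera_params(cam);R=np.array(c["R"]);t=np.array(c["t"])
    p=cv2.undistortPoints(np.array(uv,float).reshape(-1,1,2),np.array(c["mtx"]),np.array(c["D"])).reshape(-1,2)
    d=np.c_[p,np.ones(len(p))]@R; o=-R.T@t
    return o+d*((z-o[2])/d[:,2])[:,None]
E
python3 - <<'E'
from h import *
a=imaging.grab_frame("scene");b=imaging.grab_frame("top")
cv2.imwrite("pics/s0.png",a[:,:,::-1]);cv2.imwrite("pics/t0.png",b[:,:,::-1])
for q in ["tub","tub_notch","ledge_edge","lid_center","lid_notch","opener_grip","opener_tip","tray","dye_a","spoon","jar","cup","tape","bowl"]:
    print(q,mark("scene",q,3 if q=="dye_a" else 1),mark("top",q,3 if q=="dye_a" else 1))
s=state();print(s["clock"],s["tool_pos"],np.round(s["eef_rot"],3).tolist(),s["force"])
E
```

```text
pics
tub [(0.56, [0.6259, -0.1621, 0.0003])] [(0.71, [0.579, -0.0063, 0.0016])]
tub_notch [(0.43, [0.5698, 0.3799, -0.0004])] [(0.77, [0.5694, -0.1484, 0.1155])]
ledge_edge [] [(0.64, [0.5569, -0.1478, 0.1126])]
lid_center [(0.93, [0.6262, -0.1575, 0.1249])] [(0.88, [0.6282, -0.162, 0.1299])]
lid_notch [(0.67, [0.5651, -0.1472, 0.1184])] [(0.84, [0.5747, -0.1457, 0.121])]
opener_grip [(0.93, [0.4445, -0.0031, 0.0156])] []
opener_tip [(0.7, [0.4076, 0.1258, 0.0162])] [(0.74, [0.4132, 0.1298, 0.0154])]
tray [(0.58, [0.6404, 0.1999, 0.0038])] [(0.56, [0.6448, 0.1973, 0.0003])]
dye_a [(0.73, [0.5026, -0.3673, 0.0003]), (0.62, [0.6932, 0.0003, 0.0006]), (0.59, [0.4808, 0.3692, 0.0041])] [(0.77, [0.502, -0.3669, 0.0005]), (0.7, [0.6967, 0.0044, -0.0029]), (0.58, [0.4875, 0.3683, 0.0018])]
spoon [(0.65, [0.5729, -0.0086, -0.0008])] [(0.94, [0.5822, -0.006, 0.0016])]
jar [(0.44, [0.3551, -0.3075, 0.0003])] [(0.93, [0.5754, 0.3781, 0.0036])]
cup [(0.83, [0.5848, -0.3807, -0.0013])] []
tape [(0.65, [0.3463, 0.3204, 0.0017])] [(0.56, [0.3494, 0.319, 0.0016])]
bowl [(0.89, [0.3572, -0.3099, -0.0028])] [(0.74, [0.3578, -0.3081, -0.0025])]
1.5 [ 0.18237659 -0.49232698  0.23931376] [[0.938, 0.347, 0.0], [0.347, -0.938, -0.0], [-0.0, 0.0, -1.0]] [ 0.11368551  0.29365393 -0.21648497]
```

View pics/s0.png

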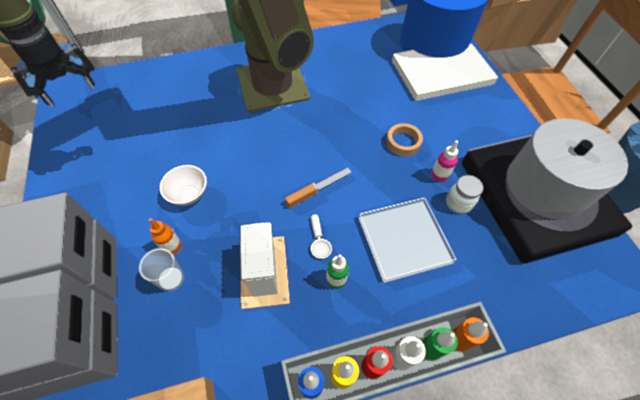

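View pics/t0.png

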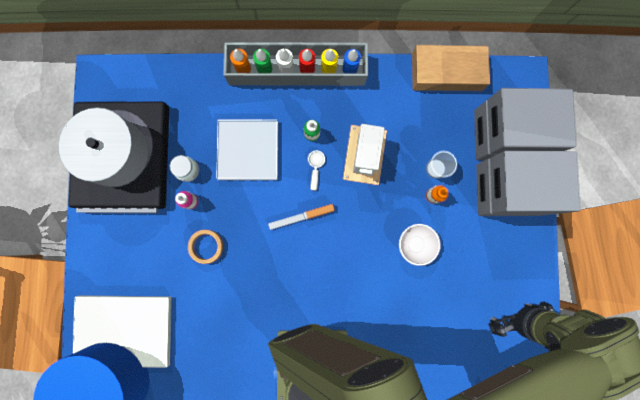

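The scene view shows the opener at about (318,188), the tub at (257,265) and the tray at (407,238). The top view shows the opener handle at (320,211), its blade tip at (270,226), the lid at (370,148) and the tray at (248,150). I'll refine yaw with silhouettes next, and test the spin sign.

```bash
python3 - <<'E'
from h import *
imaging.grab_frame("top");imaging.grab_frame("scene")
for cam,q,z in [("top","lid_center",.134),("top","opener_grip",.02),("scene","opener_grip",.02),("top","tray",.025)]:
    r=models.silhouettes(cam,q)
    if not r: print(cam,q,None);continue
    m=r[0]["region"].astype(np.uint8)
    c=max(cv2.findContours(m,0,2)[0],key=cv2.contourArea)
    pts=ray(cam,c.reshape(-1,2).astype(float),z)[:,:2]
    rc=cv2.minAreaRect((pts*1000).astype(np.float32))
    b=cv2.boxPoints(rc); e=[b[1]-b[0],b[2]-b[1]]; L=max(e,key=np.linalg.norm)
    print(cam,q,round(r[0]["p"],2),"c",np.round(rc[0]),"size",np.round(rc[1]),"longdir",np.degrees(np.arctan2(L[1],L[0])).round(1),m.sum())
for q in ["tub_notch","ledge_edge","lid_center","opener_grip","opener_tip"]: print(q,mark("scene",q,1),mark("top",q,1))
E
python3 -m creep '[{"linear":[0,0,0],"spin":5,"hand":0}]'
python3 -c "
from h import *
s=state();print(s['joint_pos'],s['eef_rot'][:2])"
python3 - <<'E'
import cv2
a=cv2.imread('pics/t0.png')[110:235,220:420];b=cv2.imread('pics/s0.png')[160:310,220:420]
cv2.imwrite('pics/c.png',cv2.vconcat([cv2.resize(a,(640,400),interpolation=2)[:280],cv2.resize(b,(640,480),interpolation=2)[:310]]))
E
```

```text
top lid_center 0.67 c [ 628. -159.] size [ 69. 121.] longdir -9.4 1026
top opener_grip 0.95 c [441.  33.] size [ 24. 197.] longdir -73.3 442
scene opener_grip 0.75 c [437.  31.] size [ 34. 201.] longdir -72.5 574
top tray 0.58 c [642. 198.] size [177. 183.] longdir -89.9 3596
tub_notch [] [(0.63, [0.5693, -0.1489, 0.1144])]
ledge_edge [] [(0.94, [0.5592, -0.1453, 0.112])]
lid_center [(0.86, [0.6265, -0.1548, 0.1232])] [(0.93, [0.6291, -0.1602, 0.1303])]
opener_grip [(0.72, [0.4438, -0.0013, 0.0153])] [(0.62, [0.4495, 0.001, 0.0148])]
opener_tip [(0.89, [0.4084, 0.1271, 0.0139])] [(0.56, [0.4124, 0.1253, 0.015])]
clock: 2.4
tool_pos: [0.1824, -0.4923, 0.2393]
eef_rot: [[0.965, 0.262, 0.0], [0.262, -0.965, 0.0], [0.0, -0.0, -1.0]]
force: [0.1, -0.3, -0.3]
width: 0.0852
finger_force: 0.0
[-1.21598617e+00  2.59991420e-01 -1.38096424e-01  1.17271136e+00
  6.84277485e-06  1.66026827e+00] [[ 9.65003864e-01  2.62235661e-01  5.41686917e-06]
 [ 2.62235661e-01 -9.65003864e-01  5.07555109e-06]]
```

View pics/c.png

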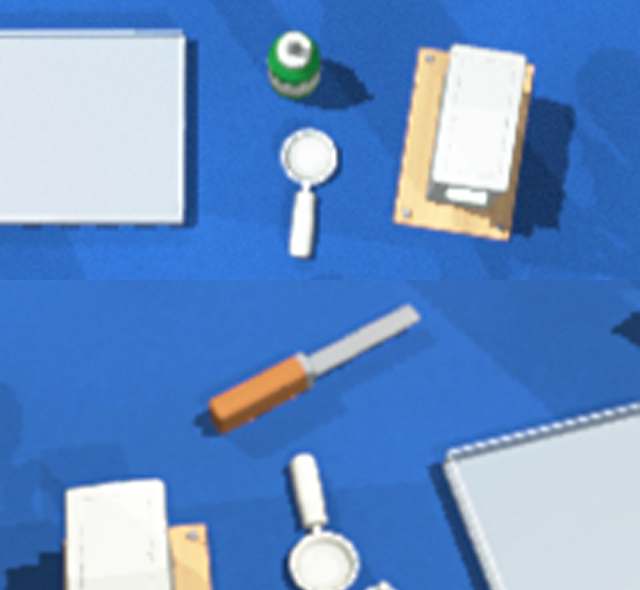

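Yaw falls as spin rises, so yaw = j1 − j6 + π. I'll grip with tool x opposite to opener x, which keeps j6 mid-range later and takes a spin of about −271°.

```bash
python3 -m creep '[{"linear":[0.028,-0.029,0],"spin":-8,"hand":0},{"linear":[0.055,-0.058,0],"spin":-16,"hand":0},{"linear":[0.083,-0.087,0],"spin":-24,"hand":0},{"linear":[0.110,-0.116,0],"spin":-32,"hand":0},{"linear":[0.138,-0.145,0],"spin":-40,"hand":0},{"linear":[0.165,-0.174,0],"spin":-48,"hand":0},{"linear":[0.193,-0.203,0],"spin":-56,"hand":0},{"linear":[0.220,-0.232,0],"spin":-64,"hand":0},{"linear":[0.248,-0.261,0],"spin":-72,"hand":0},{"linear":[0.275,-0.290,0],"spin":-80,"hand":0},{"linear":[0.303,-0.319,0],"spin":-88,"hand":0},{"linear":[0.330,-0.348,0],"spin":-96,"hand":0},{"linear":[0.357,-0.376,0],"spin":-104,"hand":0},{"linear":[0.384,-0.405,0],"spin":-112,"hand":0},{"linear":[0.384,-0.405,0],"spin":-120,"hand":0},{"linear":[0.384,-0.405,0],"spin":-128,"hand":0},{"linear":[0.384,-0.405,0],"spin":-136,"hand":0},{"linear":[0.384,-0.405,0],"spin":-144,"hand":0},{"linear":[0.384,-0.405,0],"spin":-152,"hand":0},{"linear":[0.384,-0.405,0],"spin":-160,"hand":0}]'
python3 -m creep '[{"linear":[0,0,0],"spin":-8,"hand":0},{"linear":[0,0,0.02],"spin":-16,"hand":0},{"linear":[0,0,0.04],"spin":-24,"hand":0},{"linear":[0,0,0.06],"spin":-32,"hand":0},{"linear":[0,0,0.08],"spin":-40,"hand":0},{"linear":[0,0,0.10],"spin":-48,"hand":0},{"linear":[0,0,0.12],"spin":-56,"hand":0},{"linear":[0,0,0.14],"spin":-64,"hand":0},{"linear":[0,0,0.15],"spin":-72,"hand":0},{"linear":[0,0,0.15],"spin":-80,"hand":0},{"linear":[0,0,0.15],"spin":-88,"hand":0},{"linear":[0,0,0.15],"spin":-96,"hand":0},{"linear":[0,0,0.15],"spin":-104,"hand":0},{"linear":[0,0,0.15],"spin":-111.3,"hand":0},{"linear":[0,0,0.15],"spin":-111.3,"hand":0}]'
python3 - <<'E'
from h import *
save("scene","pics/s1.png");s=state();print(s["joint_pos"])
print(mark("scene","opener_grip",1),mark("scene","opener_tip",1))
a=cv2.imread("pics/s1.png")[100:260,220:420];cv2.imwrite("pics/s1c.png",cv2.resize(a,(700,560),interpolation=2))
E
```

```text
clock: 4.4
tool_pos: [0.4457, -0.0001, 0.2394]
eef_rot: [[-0.997, 0.076, 0.0], [0.076, 0.997, 0.0], [-0.0, 0.0, -1.0]]
force: [0.2, -0.2, 0.6]
width: 0.0853
finger_force: 0.0
clock: 5.9
tool_pos: [0.4458, -0.0002, 0.0894]
eef_rot: [[0.286, -0.958, 0.0], [-0.958, -0.286, 0.0], [0.0, -0.0, -1.0]]
force: [-0.2, 0.8, -0.6]
width: 0.0852
finger_force: 0.0
[-4.46849529e-04  2.51899792e-01 -5.81256291e-01  7.37386485e-01
 -3.09490234e-05 -1.85887480e+00]
[(0.91, [0.4465, 0.0001, 0.0152])] [(0.85, [0.4089, 0.1241, 0.0161])]
```

View pics/s1c.png

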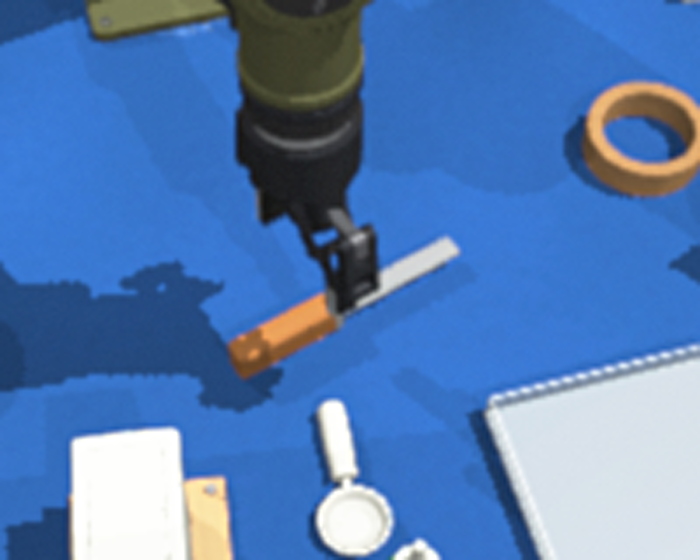

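The gripper hangs over the front part of the handle, near (350,290) in the crop, and is aligned with it. Next I'll descend and grip.

```bash
python3 -m creep '[{"linear":[0,0,0.03],"spin":0,"hand":0},{"linear":[0,0,0.06],"spin":0,"hand":0},{"linear":[0,0,0.072],"spin":0,"hand":0},{"linear":[0,0,0.0775],"spin":0,"hand":0},{"linear":[0,0,0.0775],"spin":0,"hand":0.3},{"linear":[0,0,0.0775],"spin":0,"hand":1},{"linear":[0,0,0.0775],"spin":0,"hand":1},{"linear":[0,0,0.0775],"spin":0,"hand":1},{"linear":[0,0,0.0775],"spin":0,"hand":1},{"linear":[0,0,0.0775],"spin":0,"hand":1},{"linear":[0,0,0.0775],"spin":0,"hand":1},{"linear":[0,0,0.0775],"spin":0,"hand":1}]' 50
python3 - <<'E'
from h import *
imaging.grab_frame("scene");imaging.grab_frame("top")
for c in ("scene","top"): print(mark(c,"opener_grip",1),mark(c,"opener_tip",1))
E
```

```text
clock: 7.25
tool_pos: [0.4465, -0.0002, 0.0126]
eef_rot: [[0.286, -0.958, 0.002], [-0.958, -0.286, 0.0], [0.0, -0.002, -1.0]]
force: [-0.4, 0.2, 6.4]
width: 0.021
finger_force: 49.7
[(0.59, [0.4452, -0.0036, 0.0155])] [(0.59, [0.4072, 0.1293, 0.0194])]
[] [(0.71, [0.4857, 0.3676, 0.0029])]
```

The handle is gripped, with the blade at 15 mm while the tool is at z 12.6 mm. I'll lift it, turn 116° and go to a stand-off in front of the notch.

```bash
python3 -m creep '[{"linear":[0,0,-0.01],"spin":0,"hand":1},{"linear":[0,0,-0.03],"spin":0,"hand":1},{"linear":[0,0,-0.06],"spin":0,"hand":1},{"linear":[0.01,0.005,-0.09],"spin":6,"hand":1},{"linear":[0.02,0.01,-0.12],"spin":13,"hand":1},{"linear":[0.03,0.02,-0.14],"spin":20,"hand":1},{"linear":[0.04,0.025,-0.15],"spin":27,"hand":1},{"linear":[0.05,0.03,-0.15],"spin":34,"hand":1},{"linear":[0.06,0.04,-0.15],"spin":41,"hand":1},{"linear":[0.07,0.05,-0.15],"spin":48,"hand":1},{"linear":[0.08,0.06,-0.15],"spin":55,"hand":1},{"linear":[0.09,0.067,-0.15],"spin":62,"hand":1},{"linear":[0.10,0.07,-0.15],"spin":69,"hand":1},{"linear":[0.104,0.073,-0.15],"spin":76,"hand":1},{"linear":[0.104,0.073,-0.15],"spin":83,"hand":1},{"linear":[0.104,0.073,-0.15],"spin":90,"hand":1},{"linear":[0.104,0.073,-0.15],"spin":97,"hand":1},{"linear":[0.104,0.073,-0.15],"spin":104,"hand":1},{"linear":[0.104,0.073,-0.14],"spin":111,"hand":1},{"linear":[0.104,0.073,-0.13],"spin":116.3,"hand":1}]'
python3 -m creep '[{"linear":[0,0,0],"spin":0,"hand":1},{"linear":[0,0,0],"spin":0,"hand":1}]'
python3 - <<'E'
from h import *
a=imaging.grab_frame("scene");b=imaging.grab_frame("top")
for c in ("scene","top"): print([mark(c,q,1) for q in ("opener_grip","opener_tip","tub_notch","ledge_edge")])
cv2.imwrite("pics/j.png",cv2.vconcat([cv2.resize(b[110:220,310:430],(660,605),interpolation=2)[:,:,::-1]])[:600])
s=state();g=s["tool_pos"];x=-s["eef_rot"][:,0];t=g+.135*x;print(g,t)
for c in("scene","top"): print(px(c,[[g[0],g[1],g[2]+.0024],[t[0],t[1],g[2]+.0024]]))
E
```

```text
clock: 9.55
tool_pos: [0.4053, -0.1207, 0.1421]
eef_rot: [[-0.985, 0.172, 0.001], [0.172, 0.985, -0.0], [-0.001, -0.0, -1.0]]
force: [-0.2, -0.3, -1.6]
width: 0.0213
finger_force: 49.1
clock: 9.75
tool_pos: [0.4051, -0.1206, 0.142]
eef_rot: [[-0.986, 0.166, -0.001], [0.166, 0.986, 0.0], [0.001, 0.0, -1.0]]
force: [0.4, 0.5, -0.4]
width: 0.0212
finger_force: 49.1
[[(0.93, [0.4032, -0.1211, 0.1427])], [(0.57, [0.5371, -0.1443, 0.1473])], [], []]
[[], [(0.31, [0.6459, 0.1999, 0.0003])], [(0.75, [0.5682, -0.1475, 0.1125])], [(0.79, [0.5597, -0.1487, 0.1114])]]
[ 0.40550967 -0.12075509  0.14189124] [ 0.53859395 -0.14341725  0.1419059 ]
[[253.14160789 160.98318224]
 [254.38875801 210.12634787]]
[[357.1534099  226.76335079]
 [365.05214159 177.94425065]]
```

View pics/j.png

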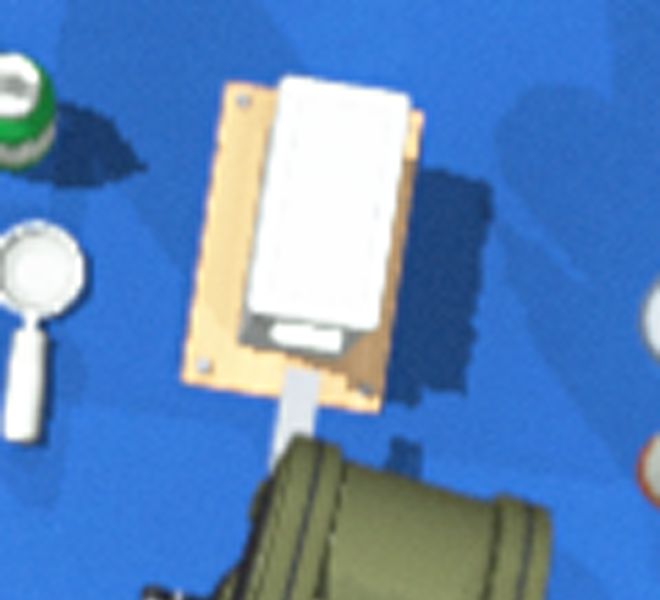

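The blade end shows at crop (303,370), which is full pixel (365.1,177.3) against a predicted (365.0,177.9). The ledge's outer edge is at about crop (306,347), so the blade points along the tub axis. Next I'll check pitch in the scene view and the ledge position.

```bash
python3 - <<'E'
from h import *
print("ledge",ray("top",[[310+306/5.5,110+347/5.5]],.114),"tip",ray("top",[[365.1,177.3]],.1443))
a=imaging.grab_frame("scene")
cv2.imwrite("pics/k.png",cv2.resize(a[150:250,205:305],(600,600),interpolation=2)[:,:,::-1])
s=state();g=s["tool_pos"];x=-s["eef_rot"][:,0];h=g+.025*x;t=g+.135*x
p=px("scene",[[*h[:2],.1443],[*t[:2],.1443],[*t[:2],.1403],[.5586,-.1468,.114],[.5685,-.1485,.12]]);print(p,(p-[205,150])*6)
E
```

```text
ledge [[ 0.5562094  -0.14850387  0.114     ]] tip [[ 0.54036766 -0.14356532  0.1443    ]]
[[253.35614278 169.49142926]
 [254.38788309 210.12405787]
 [254.63729132 211.01883409]
 [256.46197131 224.66522675]
 [256.20931354 227.45034095]] [[290.13685666 116.94857555]
 [296.32729852 360.74434724]
 [297.8237479  366.11300455]
 [308.77182786 447.99136048]
 [307.25588126 464.70204569]]
```

View pics/k.png

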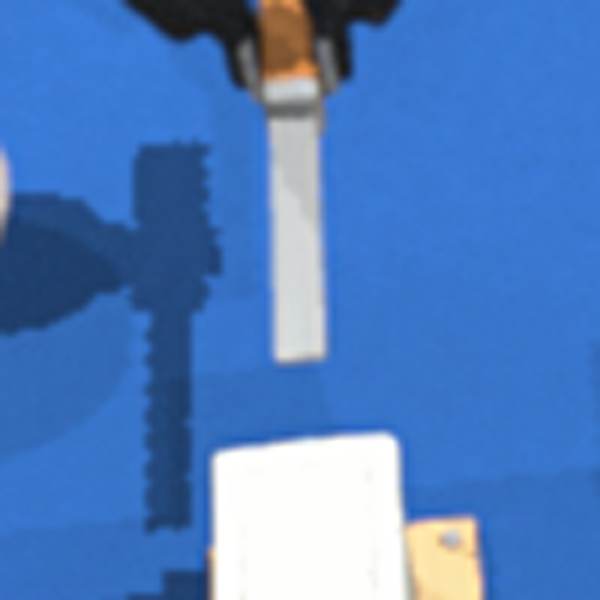

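The blade is level: its end is at crop (300,360) against a predicted (296,361), in line with the lid's centre at x≈305. I'll descend to notch mid-height and advance in stages, watching force.

```bash
python3 -m creep '[{"linear":[0,0,0.01],"spin":0,"hand":1},{"linear":[0,0,0.02],"spin":0,"hand":1},{"linear":[0,0,0.0272],"spin":0,"hand":1},{"linear":[-0.005,0,0.0272],"spin":0,"hand":1},{"linear":[-0.010,0,0.0272],"spin":0,"hand":1},{"linear":[-0.015,0,0.0272],"spin":0,"hand":1},{"linear":[-0.020,0,0.0272],"spin":0,"hand":1},{"linear":[-0.025,0,0.0272],"spin":0,"hand":1},{"linear":[-0.025,0,0.0272],"spin":0,"hand":1},{"linear":[-0.025,0,0.0272],"spin":0,"hand":1}]'
python3 -m creep '[{"linear":[-0.005,0,0],"spin":0,"hand":1},{"linear":[-0.010,0,0],"spin":0,"hand":1},{"linear":[-0.014,0,0],"spin":0,"hand":1},{"linear":[-0.014,0,0],"spin":0,"hand":1}]'
```

```text
clock: 11.3
tool_pos: [0.4302, -0.1249, 0.1147]
eef_rot: [[-0.986, 0.168, -0.0], [0.168, 0.986, 0.0], [0.0, 0.0, -1.0]]
force: [-0.8, -0.6, -0.9]
width: 0.0213
finger_force: 49.1
clock: 11.7
tool_pos: [0.4449, -0.1275, 0.1147]
eef_rot: [[-0.986, 0.168, 0.001], [0.168, 0.986, -0.0], [-0.001, -0.0, -1.0]]
force: [0.2, -0.7, -0.8]
width: 0.0209
finger_force: 49.1
```

No resistance, so I'll advance the rest of the way.

```bash
python3 -m creep '[{"linear":[-0.005,0,0],"spin":0,"hand":1},{"linear":[-0.010,0,0],"spin":0,"hand":1},{"linear":[-0.016,0,0],"spin":0,"hand":1},{"linear":[-0.016,0,0],"spin":0,"hand":1},{"linear":[-0.016,0,0],"spin":0,"hand":1}]'
python3 - <<'E'
from h import *
a=imaging.grab_frame("scene");b=imaging.grab_frame("top")
f=lambda i:cv2.resize(i,(400,500),interpolation=2)
cv2.imwrite("pics/l.png",cv2.hconcat([f(a[160:260,215:295]),f(b[120:220,330:410])])[:,:,::-1])
s=state();g=s["tool_pos"];x=-s["eef_rot"][:,0];h=g+.025*x
print((px("scene",[[*h[:2],.117]])-[215,160])*5,(px("top",[[*h[:2],.117]])-[330,120])*5, g+.135*x)
E
```

```text
clock: 12.2
tool_pos: [0.4598, -0.13, 0.1145]
eef_rot: [[-0.986, 0.168, -0.0], [0.168, 0.986, 0.0], [0.0, -0.0, -1.0]]
force: [0.3, 0.4, -0.4]
width: 0.0211
finger_force: 49.1
[[202.46825756 176.63814767]] [[154.13679192 393.4888459 ]] [ 0.5924595  -0.15254878  0.11439583]
```

View pics/l.png

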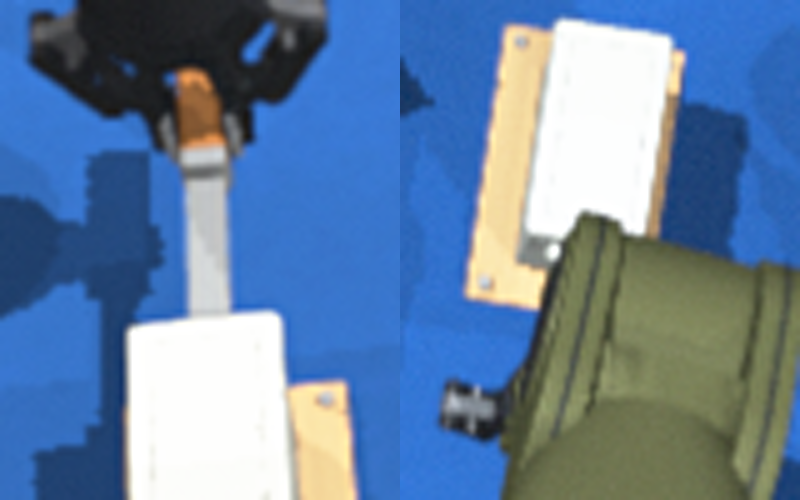

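The blade disappears centrally under the lid edge, at about (210,315) in the left panel, and the tip is about 25 mm in. I'll push 2 mm more, then lever down along the arc.

```bash
python3 -m creep '[{"linear":[-0.002,0,0],"spin":0,"hand":1},{"linear":[-0.002,0,0.004],"spin":0,"hand":1},{"linear":[-0.002,0,0.007],"spin":0,"hand":1},{"linear":[-0.002,0,0.010],"spin":0,"hand":1},{"linear":[-0.002,0,0.013],"spin":0,"hand":1},{"linear":[-0.002,0,0.016],"spin":0,"hand":1},{"linear":[-0.002,0,0.016],"spin":0,"hand":1}]' 40
python3 -m creep '[{"linear":[0,0,0.002],"spin":0,"hand":1},{"linear":[0,0,0.004],"spin":0,"hand":1},{"linear":[0,0,0.006],"spin":0,"hand":1},{"linear":[0,0,0.006],"spin":0,"hand":1}]'
```

```text
clock: 13.0
tool_pos: [0.4619, -0.1304, 0.0987]
eef_rot: [[-0.986, 0.168, 0.001], [0.168, 0.986, -0.0], [-0.001, -0.0, -1.0]]
force: [-1.8, 0.9, 5.9]
width: 0.0213
finger_force: 50.7
clock: 13.4
tool_pos: [0.4622, -0.1305, 0.0932]
eef_rot: [[-0.986, 0.168, 0.002], [0.168, 0.986, -0.0], [-0.002, -0.0, -1.0]]
force: [-3.2, 1.4, 8.1]
width: 0.0212
finger_force: 51.6
```

```bash
python3 -m creep '[{"linear":[0,0,0.003],"spin":0,"hand":1},{"linear":[-0.0005,0,0.006],"spin":0,"hand":1},{"linear":[-0.001,0,0.009],"spin":0,"hand":1},{"linear":[-0.0015,0,0.012],"spin":0,"hand":1},{"linear":[-0.002,0,0.014],"spin":0,"hand":1},{"linear":[-0.002,0,0.014],"spin":0,"hand":1}]'
python3 - <<'E'
from h import *
imaging.grab_frame("scene");imaging.grab_frame("top")
print([mark(c,q,1) for c in ("scene","top") for q in ("lid_notch","lid_center","opener_grip")])
E
```

```text
clock: 14.0
tool_pos: [0.4643, -0.1308, 0.079]
eef_rot: [[-0.986, 0.168, 0.002], [0.168, 0.986, -0.0], [-0.002, 0.0, -1.0]]
force: [-1.7, 1.2, 6.7]
width: 0.0208
finger_force: 52.9
[[(0.7, [0.6917, 0.0031, -0.0009])], [(0.93, [0.6195, -0.1587, 0.1433])], [(0.53, [0.4648, -0.135, 0.084])], [(0.67, [0.5709, -0.1464, 0.122])], [(0.73, [0.6226, -0.1598, 0.1465])], []]
```

```bash
python3 - <<'E'
from h import *
a=imaging.grab_frame("scene");b=imaging.grab_frame("top")
f=lambda i:cv2.resize(i,(400,500),interpolation=2)
cv2.imwrite("pics/m.png",cv2.hconcat([f(a[180:310,215:319]),f(b[120:220,330:410])])[:,:,::-1])
E
```

```text
(no output)
```

View pics/m.png

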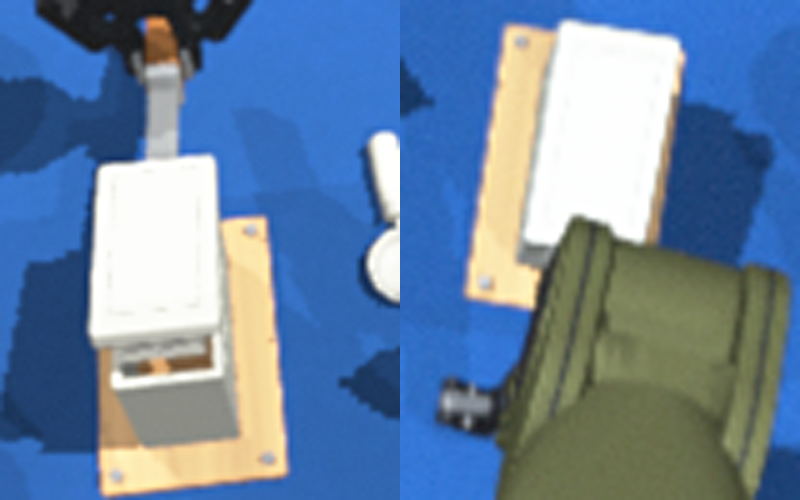

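The lid has moved: in the left panel a gap and the tub's inside show beyond its far edge, around (165,355), so the far end looks raised. I'll fit the lid's pose from the corner pixels.

```bash
python3 - <<'E'
from h import *
from scipy.optimize import least_squares
from scipy.spatial.transform import Rotation as Ro
u=np.array([[97,165],[215,157],[222,322],[90,332]])/3.846+[215,180]
v=np.array([[563-400,20],[681-400,38]])/5+[330,120]
# corners in lid frame (top): scene: left = -y
C=np.array([[-.061,-.033,.007],[-.061,.033,.007],[.061,.033,.007],[.061,-.033,.007]])
T=np.array([[.061,.033,.007],[.061,-.033,.007]])
def f(p):
    R=Ro.from_euler("ZYX",p[3:]).as_matrix()
    return np.r_[(px("scene",C@R.T+p[:3])-u).ravel(),(px("top",T@R.T+p[:3])-v).ravel()]
r=least_squares(f,[.628,-.159,.127,-.17,0,0]);print(r.x.round(4),r.fun.round(1))
R=Ro.from_euler("ZYX",r.x[3:]).as_matrix()
print("notch",(R@[-.061,0,-.007]+r.x[:3]).round(4),"far",(R@[.061,0,-.007]+r.x[:3]).round(4))
E
```

```text
[ 0.6221 -0.1563  0.1484 -0.1561 -0.3279 -0.0474] [ 0.1 -0.  -0.1  0.  -0.5  0.  -0.6  0.1 -1.1 -0.2 -0.6  0.1]
notch [ 0.5673 -0.148   0.1221] far [ 0.6814 -0.166   0.1614]
```

The fit gives the notch end still down, at about 122 mm, and the far end up at 161 mm. The lid is pitched 0.33 rad and lies flush on the blade, so the plug slipped out instead of the latch. I'll loosen the grip so the opener can pivot, raise the handle to let the lid settle back, and recheck.

```bash
python3 -m creep '[{"linear":[0.001,0,-0.003],"spin":0,"hand":1},{"linear":[0.0015,0,-0.006],"spin":0,"hand":1},{"linear":[0.002,0,-0.009],"spin":0,"hand":1},{"linear":[0.0025,0,-0.012],"spin":0,"hand":1},{"linear":[0.003,0,-0.015],"spin":0,"hand":1},{"linear":[0.003,0,-0.018],"spin":0,"hand":1},{"linear":[0.003,0,-0.021],"spin":0,"hand":1},{"linear":[0.003,0,-0.021],"spin":0,"hand":1}]' 20
cat >> h.py <<'E'
from scipy.optimize import least_squares
from scipy.spatial.transform import Rotation as Ro
def lidfit():
    """fit lid pose to silhouettes: lid box hull area vs masks in scene camera + top far edge via contour distance"""
    M={}
    for c in("scene","top"):
        imaging.grab_frame(c);r=models.silhouettes(c,"lid_center")
        if r: M[c]=r[0]["region"].astype(np.uint8)
    B=np.array([[x,y,z] for x in(-.061,.061) for y in(-.033,.033) for z in(-.007,.007)])
    def f(p):
        R=Ro.from_euler("ZYX",p[3:]).as_matrix();out=[]
        m=M["scene"];q=px("scene",B@R.T+p[:3]).astype(np.float32);h=cv2.convexHull(q)
        c=max(cv2.findContours(m,0,1)[0],key=cv2.contourArea).reshape(-1,2)
        return np.array([cv2.pointPolygonTest(h,(float(a),float(b)),True) for a,b in c])-.4
    r=least_squares(f,[.626,-.159,.13,-.165,0,0],loss="soft_l1",diff_step=1e-3,x_scale=[.01,.01,.01,.1,.1,.1])
    R=Ro.from_euler("ZYX",r.x[3:]).as_matrix()
    print("lid",r.x.round(4),"rms",np.sqrt(np.mean(r.fun**2)).round(2),"notch",(R@[-.061,0,-.007]+r.x[:3]).round(4),"far",(R@[.061,0,-.007]+r.x[:3]).round(4))
E
python3 - <<'E'
from h import *
lidfit()
print([mark(c,q,1) for c in ("scene","top") for q in ("lid_notch","lid_center","opener_grip")])
a=imaging.grab_frame("scene")
cv2.imwrite("pics/n.png",cv2.resize(a[180:310,215:319],(480,600),interpolation=2)[:,:,::-1])
E
```

```text
clock: 15.3
tool_pos: [0.4602, -0.13, 0.0998]
eef_rot: [[-0.986, 0.168, -0.001], [0.168, 0.986, 0.0], [0.001, 0.0, -1.0]]
force: [1.7, -1.1, -3.3]
width: 0.0212
finger_force: 49.7
lid [ 0.6162 -0.1586  0.1189 -0.142  -0.0627 -0.0993] rms 0.62 notch [ 0.5563 -0.1508  0.1082] far [ 0.6768 -0.168   0.1158]
[[], [(0.67, [0.6231, -0.1592, 0.1358])], [(0.93, [0.4586, -0.132, 0.104])], [(0.64, [0.5701, -0.1468, 0.1218])], [(0.86, [0.6276, -0.1588, 0.1401])], []]
```

View pics/n.png

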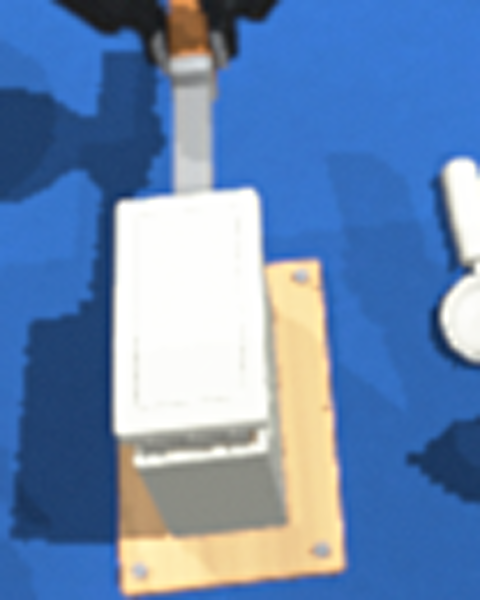

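The gap at the far end is shrinking, with the far lid edge at about (190,430) and the tub rim at (200,460). The lid follows the blade down, so I'll continue to level.

```bash
python3 -m creep '[{"linear":[0,0,-0.003],"spin":0,"hand":0.95},{"linear":[0,0,-0.006],"spin":0,"hand":0.95},{"linear":[0.0,0,-0.009],"spin":0,"hand":0.95},{"linear":[0.0,0,-0.012],"spin":0,"hand":0.95},{"linear":[0,0,-0.0145],"spin":0,"hand":0.95},{"linear":[0,0,-0.0145],"spin":0,"hand":0.95},{"linear":[0,0,-0.0145],"spin":0,"hand":0.95}]' 20
python3 - <<'E'
from h import *
imaging.grab_frame("scene");imaging.grab_frame("top")
print([mark(c,q,1) for c in ("scene","top") for q in ("lid_notch","lid_center","opener_grip")])
a=imaging.grab_frame("scene")
# scan lid mask bounds, tub far rim
cv2.imwrite("pics/o.png",cv2.resize(a[180:310,215:319],(480,600),interpolation=2)[:,:,::-1])
E
```

```text
clock: 16.55
tool_pos: [0.4613, -0.1303, 0.1146]
eef_rot: [[-0.986, 0.168, 0.001], [0.168, 0.986, -0.0], [-0.002, -0.0, -1.0]]
force: [0.0, -0.5, -1.0]
width: 0.0211
finger_force: 49.5
[[(0.73, [0.5689, -0.1477, 0.1363])], [(0.61, [0.6299, -0.1608, 0.1344])], [(0.62, [0.459, -0.135, 0.1167])], [(0.97, [0.5748, -0.1445, 0.1288])], [(0.62, [0.6342, -0.1595, 0.1366])], [(0.52, [0.5621, -0.147, 0.1114])]]
```

View pics/o.png

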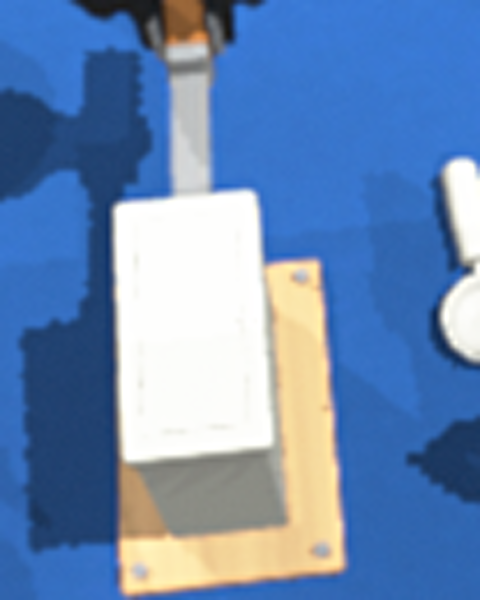

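The far end is now down on the rim. The marks put the notch end at 129–136 mm and the lid centre at about 135 mm, and the near edge sits about 2 px higher than before, so the latch has released. I've used all ten pictures, so from here I go by numbers. Next I'll lower the blade gently until it leaves the lid and touches the ledge.

```bash
for i in 1 2 3; do python3 -m creep '[{"linear":[0,0,0.002],"spin":0,"hand":1},{"linear":[0,0,0.003],"spin":0,"hand":1},{"linear":[0,0,0.003],"spin":0,"hand":1}]' | egrep 'tool_pos|force:'; python3 - <<'E'
from h import *
imaging.grab_frame("scene");imaging.grab_frame("top")
print([mark(c,q,1) for c in ("scene","top") for q in ("lid_notch","lid_center")])
E
done
```

```text
tool_pos: [0.4604, -0.1301, 0.1108]
force: [-0.0, -0.2, -2.3]
finger_force: 49.5
[[(0.81, [0.5696, -0.1484, 0.1305])], [(0.83, [0.6306, -0.1586, 0.129])], [], [(0.77, [0.6311, -0.1618, 0.1368])]]
tool_pos: [0.4605, -0.1301, 0.1079]
force: [-0.4, 0.6, -1.3]
finger_force: 49.5
[[(0.89, [0.5692, -0.1473, 0.1288])], [(0.58, [0.6265, -0.1575, 0.1299])], [(0.67, [0.5716, -0.146, 0.131])], [(0.94, [0.6329, -0.1638, 0.1348])]]
tool_pos: [0.4609, -0.1302, 0.1053]
force: [-1.2, -0.1, 2.0]
finger_force: 50.0
[[(0.86, [0.5642, -0.1474, 0.1276])], [(0.87, [0.6297, -0.1592, 0.1301])], [(0.91, [0.5717, -0.1473, 0.1322])], [(0.7, [0.6311, -0.1613, 0.1379])]]
```

The ledge contact implies a blade pitch of only about 0.065 rad, with the lid staying ajar at about 130 mm. I'll rise 2 mm and withdraw 75 mm straight back, then let the lid rest.

```bash
python3 -m creep '[{"linear":[0,0,-0.002],"spin":0,"hand":1},{"linear":[0,0,-0.002],"spin":0,"hand":1},{"linear":[0.005,0,-0.002],"spin":0,"hand":1},{"linear":[0.012,0,-0.002],"spin":0,"hand":1},{"linear":[0.022,0,-0.002],"spin":0,"hand":1},{"linear":[0.034,0,-0.002],"spin":0,"hand":1},{"linear":[0.048,0,-0.002],"spin":0,"hand":1},{"linear":[0.062,0,-0.002],"spin":0,"hand":1},{"linear":[0.075,0,-0.002],"spin":0,"hand":1},{"linear":[0.075,0,-0.002],"spin":0,"hand":1},{"linear":[0.075,0,-0.002],"spin":0,"hand":1}]'
python3 - <<'E'
from h import *
for k in range(2):
  imaging.grab_frame("scene");imaging.grab_frame("top")
  print([mark(c,q,1) for c in ("scene","top") for q in ("lid_notch","lid_center","opener_grip","opener_tip")])
print(state()["joint_pos"])
E
```

```text
clock: 19.9
tool_pos: [0.3869, -0.1176, 0.1074]
eef_rot: [[-0.986, 0.168, 0.001], [0.168, 0.986, -0.0], [-0.001, -0.0, -1.0]]
force: [-0.1, 0.3, -0.6]
width: 0.0212
finger_force: 49.6
[[(0.91, [0.5643, -0.1483, 0.1307])], [(0.79, [0.6298, -0.1582, 0.1283])], [(0.75, [0.5748, -0.0087, -0.0042])], [(0.6, [0.5197, -0.144, 0.1166])], [(0.7, [0.5739, -0.1449, 0.1334])], [(0.82, [0.6318, -0.1634, 0.1351])], [(0.27, [0.6451, 0.1983, 0.0007])], []]
[[(0.95, [0.5672, -0.1475, 0.1274])], [(0.7, [0.6276, -0.1572, 0.1287])], [(0.85, [0.3827, -0.119, 0.1097])], [(0.84, [0.5195, -0.1451, 0.1179])], [(0.87, [0.5721, -0.1484, 0.132])], [(0.83, [0.6308, -0.16, 0.1355])], [(0.6, [0.6454, 0.1961, 0.0006])], [(0.4, [0.5265, -0.1415, 0.1201])]]
[-2.95015567e-01  1.66325043e-01 -6.42008271e-01  7.62463840e-01
 -4.23614880e-06 -1.26230214e-01]
```

The lid stays ajar on its own (notch about 130 mm) and the opener is clear, so I'll lay the opener flat here on the bare table.

```bash
python3 -m creep '[{"linear":[0.006,0,0.01],"spin":0,"hand":1},{"linear":[0.012,0,0.03],"spin":0,"hand":1},{"linear":[0.012,0,0.05],"spin":0,"hand":1},{"linear":[0.012,0,0.065],"spin":0,"hand":1},{"linear":[0.012,0,0.075],"spin":0,"hand":1},{"linear":[0.012,0,0.082],"spin":0,"hand":1},{"linear":[0.012,0,0.085],"spin":0,"hand":1},{"linear":[0.012,0,0.088],"spin":0,"hand":1},{"linear":[0.012,0,0.091],"spin":0,"hand":1},{"linear":[0.012,0,0.093],"spin":0,"hand":1},{"linear":[0.012,0,0.0942],"spin":0,"hand":1},{"linear":[0.012,0,0.0942],"spin":0,"hand":1},{"linear":[0.012,0,0.0942],"spin":0,"hand":1}]'
```

```text
clock: 22.2
tool_pos: [0.3766, -0.1159, 0.0139]
eef_rot: [[-0.986, 0.168, 0.003], [0.168, 0.986, -0.001], [-0.003, -0.0, -1.0]]
force: [0.4, 0.7, 5.5]
width: 0.0215
finger_force: 50.7
```

```bash
python3 -m creep '[{"linear":[0,0,0.0005],"spin":0,"hand":0.6},{"linear":[0,0,0],"spin":0,"hand":0.3},{"linear":[0,0,0],"spin":0,"hand":0},{"linear":[0,0,0],"spin":0,"hand":0},{"linear":[0,0,0],"spin":0,"hand":0},{"linear":[0,0,-0.02],"spin":0,"hand":0},{"linear":[0,0,-0.06],"spin":0,"hand":0},{"linear":[0,0,-0.10],"spin":0,"hand":0},{"linear":[0,0,-0.14],"spin":0,"hand":0},{"linear":[0,0,-0.18],"spin":0,"hand":0},{"linear":[0,0,-0.21],"spin":0,"hand":0},{"linear":[0,0,-0.21],"spin":0,"hand":0}]'
python3 - <<'E'
from h import *
imaging.grab_frame("scene");imaging.grab_frame("top")
print([mark(c,q,1) for c in ("scene","top") for q in ("lid_notch","lid_center","opener_grip","opener_tip","spoon","tray")])
for cam,q,z in [("top","lid_center",.139)]:
    m=models.silhouettes(cam,q)[0]["region"].astype(np.uint8)
    c=max(cv2.findContours(m,0,2)[0],key=cv2.contourArea)
    pts=ray(cam,c.reshape(-1,2).astype(float),z)[:,:2]
    rc=cv2.minAreaRect((pts*1000).astype(np.float32));print(rc)
E
```

```text
clock: 23.4
tool_pos: [0.3777, -0.1164, 0.2269]
eef_rot: [[-0.986, 0.168, 0.008], [0.168, 0.986, -0.003], [-0.008, -0.001, -1.0]]
force: [0.9, -0.7, -1.0]
width: 0.0854
finger_force: 0.0
[[(0.61, [0.5676, -0.1478, 0.1297])], [(0.83, [0.6289, -0.1554, 0.1294])], [(0.68, [0.3746, -0.1193, 0.0147])], [(0.63, [0.5089, -0.1391, 0.0142])], [(0.97, [0.5754, -0.0092, -0.0016])], [(0.62, [0.6408, 0.1994, 0.004])], [(0.69, [0.5736, -0.1458, 0.1282])], [(0.76, [0.6306, -0.1588, 0.1345])], [], [(0.79, [0.5162, -0.1417, 0.014])], [(0.84, [0.5802, -0.0076, -0.0028])], [(0.81, [0.6457, 0.1977, 0.0007])]]
((630.640869140625, -158.22421264648438), (65.72596740722656, 117.69391632080078), 81.13245391845703)
```

The opener lies flat (grip 15 mm, tip 14 mm). Next I'll grip the lid across its width at (0.629, -0.158).

```bash
python3 -m creep '[{"linear":[-0.03,0,0],"spin":0,"hand":0},{"linear":[-0.07,0,0],"spin":0,"hand":0},{"linear":[-0.11,0,0],"spin":0,"hand":0},{"linear":[-0.15,0,0],"spin":0,"hand":0},{"linear":[-0.19,0,0],"spin":0,"hand":0},{"linear":[-0.225,0.001,0],"spin":0,"hand":0},{"linear":[-0.25,0.001,0.0],"spin":0,"hand":0},{"linear":[-0.2555,0.001,0.02],"spin":0,"hand":0},{"linear":[-0.2555,0.001,0.04],"spin":0,"hand":0},{"linear":[-0.2555,0.001,0.05],"spin":0,"hand":0},{"linear":[-0.2555,0.001,0.05],"spin":0,"hand":0}]'
python3 - <<'E'
from h import *
imaging.grab_frame("scene")
print(mark("scene","lid_center",1),mark("scene","lid_notch",1)); print(state()["tool_pos"],state()["eef_rot"].round(3).tolist())
E
```

```text
clock: 25.25
tool_pos: [0.6255, -0.1571, 0.1709]
eef_rot: [[-0.986, 0.168, -0.004], [0.168, 0.986, 0.001], [0.004, 0.0, -1.0]]
force: [-0.5, 0.3, 0.8]
width: 0.0855
finger_force: 0.0
[(0.89, [0.6304, -0.1579, 0.133])] [(0.77, [0.5695, -0.1476, 0.1293])]
[ 0.62733093 -0.15758422  0.17401014] [[-0.986, 0.168, 0.002], [0.168, 0.986, -0.0], [-0.002, -0.0, -1.0]]
```

```bash
python3 -m creep '[{"linear":[-0.001,0.0005,0.02],"spin":0,"hand":0},{"linear":[-0.001,0.0005,0.04],"spin":0,"hand":0},{"linear":[-0.001,0.0005,0.052],"spin":0,"hand":0},{"linear":[-0.001,0.0005,0.059],"spin":0,"hand":0},{"linear":[-0.001,0.0005,0.059],"spin":0,"hand":0},{"linear":[-0.001,0.0005,0.059],"spin":0,"hand":0}]'
```

```text
clock: 26.0
tool_pos: [0.6286, -0.1573, 0.1148]
eef_rot: [[-0.986, 0.168, 0.001], [0.168, 0.986, -0.0], [-0.001, -0.0, -1.0]]
force: [0.0, -0.2, 1.6]
width: 0.0853
finger_force: 0.0
```

```bash
python3 -m creep '[{"linear":[0,0,0],"spin":0,"hand":0.2},{"linear":[0,0,0],"spin":0,"hand":0.3},{"linear":[0,0,0],"spin":0,"hand":0.5},{"linear":[0,0,0],"spin":0,"hand":0.5},{"linear":[0,0,0],"spin":0,"hand":0.5},{"linear":[0,0,0],"spin":0,"hand":0.5},{"linear":[0,0,0],"spin":0,"hand":0.5}]' 30
python3 -m creep '[{"linear":[0,0,-0.003],"spin":0,"hand":0.5},{"linear":[0,0,-0.01],"spin":0,"hand":0.5},{"linear":[0,0,-0.02],"spin":0,"hand":0.5},{"linear":[0,0,-0.035],"spin":0,"hand":0.5},{"linear":[0,0,-0.055],"spin":0,"hand":0.5},{"linear":[0,0,-0.08],"spin":0,"hand":0.5},{"linear":[0,0,-0.10],"spin":0,"hand":0.5},{"linear":[0,0,-0.12],"spin":0,"hand":0.5},{"linear":[0,0,-0.12],"spin":0,"hand":0.5},{"linear":[0,0,-0.12],"spin":0,"hand":0.5}]'
python3 - <<'E'
from h import *
imaging.grab_frame("scene");imaging.grab_frame("top")
for c in("scene","top"):print(mark(c,"lid_center",1),mark(c,"lid_notch",1),mark(c,"tub",1),mark(c,"tray",1))
E
```

```text
clock: 26.7
tool_pos: [0.6289, -0.1582, 0.1153]
eef_rot: [[-0.986, 0.169, 0.002], [0.169, 0.986, -0.002], [-0.003, -0.002, -1.0]]
force: [-0.6, -3.5, 5.8]
width: 0.0656
finger_force: 32.7
clock: 27.7
tool_pos: [0.6282, -0.1563, 0.2341]
eef_rot: [[-0.986, 0.167, 0.001], [0.167, 0.986, 0.001], [-0.001, 0.001, -1.0]]
force: [-0.0, -0.2, -1.2]
width: 0.0654
finger_force: 34.9
[(0.59, [0.629, -0.1536, 0.2488])] [] [(0.94, [0.6258, -0.1588, 0.0002])] [(0.66, [0.3466, 0.3176, 0.0015])]
[(0.4, [0.6301, -0.1605, 0.2502])] [] [(0.93, [0.6294, -0.1555, -0.0041])] [(0.78, [0.6453, 0.199, 0.0013])]
```

The lid is held, its centre 15.5 mm above the TCP. I'll carry it over the tray.

```bash
python3 -m creep '[{"linear":[0.002,0.015,0],"spin":0,"hand":0.5},{"linear":[0.005,0.04,0],"spin":0,"hand":0.5},{"linear":[0.009,0.07,0],"spin":0,"hand":0.5},{"linear":[0.013,0.10,0],"spin":0,"hand":0.5},{"linear":[0.016,0.13,0],"spin":0,"hand":0.5},{"linear":[0.02,0.16,0],"spin":0,"hand":0.5},{"linear":[0.024,0.19,0],"spin":0,"hand":0.5},{"linear":[0.028,0.22,0],"spin":0,"hand":0.5},{"linear":[0.032,0.25,0],"spin":0,"hand":0.5},{"linear":[0.035,0.28,0],"spin":0,"hand":0.5},{"linear":[0.039,0.31,0],"spin":0,"hand":0.5},{"linear":[0.042,0.333,0],"spin":0,"hand":0.5},{"linear":[0.044,0.347,0],"spin":0,"hand":0.5},{"linear":[0.0445,0.3525,0],"spin":0,"hand":0.5},{"linear":[0.0445,0.3525,0],"spin":0,"hand":0.5},{"linear":[0.0445,0.3525,0],"spin":0,"hand":0.5}]'
python3 -m creep '[{"linear":[0,0,0.02],"spin":0,"hand":0.5},{"linear":[0,0,0.05],"spin":0,"hand":0.5},{"linear":[0,0,0.09],"spin":0,"hand":0.5},{"linear":[0,0,0.13],"spin":0,"hand":0.5},{"linear":[0,0,0.16],"spin":0,"hand":0.5},{"linear":[0,0,0.18],"spin":0,"hand":0.5},{"linear":[0,0,0.19],"spin":0,"hand":0.5},{"linear":[0,0,0.195],"spin":0,"hand":0.5},{"linear":[0,0,0.195],"spin":0,"hand":0.5}]'
python3 - <<'E'
from h import *
imaging.grab_frame("scene");imaging.grab_frame("top")
for c in("scene","top"):print(mark(c,"lid_center",1),mark(c,"lid_notch",1),mark(c,"tray",1))
E
```

```text
clock: 29.8
tool_pos: [0.6433, 0.197, 0.2339]
eef_rot: [[-0.986, 0.169, -0.0], [0.169, 0.986, -0.001], [0.0, -0.001, -1.0]]
force: [-0.8, 0.2, -1.2]
width: 0.0658
finger_force: 34.8
clock: 30.7
tool_pos: [0.6437, 0.1973, 0.0392]
eef_rot: [[-0.986, 0.169, 0.0], [0.169, 0.986, 0.0], [-0.0, 0.0, -1.0]]
force: [-0.2, -1.0, -0.9]
width: 0.066
finger_force: 34.8
[(0.76, [0.6438, 0.2012, 0.0557])] [(0.95, [0.5809, 0.2085, 0.0518])] [(0.8, [0.6395, 0.1983, 0.0026])]
[(0.38, [0.6463, 0.1957, 0.0585])] [] [(0.65, [0.6443, 0.2008, -0.0019])]
```

```bash
python3 -m creep '[{"linear":[0,0,0.008],"spin":0,"hand":0.5},{"linear":[0,0,0.015],"spin":0,"hand":0.5},{"linear":[0,0,0.019],"spin":0,"hand":0.5},{"linear":[0,0,0.022],"spin":0,"hand":0.5},{"linear":[0,0,0.022],"spin":0,"hand":0.5}]'
python3 -m creep '[{"linear":[0,0,0.002],"spin":0,"hand":0.5},{"linear":[0,0,0.003],"spin":0,"hand":0.5},{"linear":[0,0,0.004],"spin":0,"hand":0.5},{"linear":[0,0,0.004],"spin":0,"hand":0.5},{"linear":[0,0,0.004],"spin":0,"hand":0.5}]'
```

```text
clock: 31.6
tool_pos: [0.643, 0.1977, 0.0162]
eef_rot: [[-0.986, 0.168, -0.001], [0.168, 0.986, -0.0], [0.001, -0.001, -1.0]]
force: [-0.7, -0.9, -0.2]
width: 0.0657
finger_force: 34.8
clock: 32.1
tool_pos: [0.6436, 0.1983, 0.0135]
eef_rot: [[-0.986, 0.168, 0.001], [0.168, 0.986, 0.001], [-0.001, 0.001, -1.0]]
force: [-2.7, 1.3, 4.9]
width: 0.0654
finger_force: 32.5
```

The lid is on the floor at about 5 N. I'll release slowly and retreat.

```bash
python3 -m creep '[{"linear":[0,0,0.001],"spin":0,"hand":0.5},{"linear":[0,0,0.001],"spin":0,"hand":0.2},{"linear":[0,0,0.0],"spin":0,"hand":0.1},{"linear":[0,0,0],"spin":0,"hand":0},{"linear":[0,0,0],"spin":0,"hand":0},{"linear":[0,0,0],"spin":0,"hand":0},{"linear":[0,0,-0.02],"spin":0,"hand":0},{"linear":[0,0,-0.06],"spin":0,"hand":0},{"linear":[0,0,-0.10],"spin":0,"hand":0},{"linear":[0,0,-0.15],"spin":0,"hand":0},{"linear":[0,0,-0.19],"spin":0,"hand":0},{"linear":[0,0,-0.2],"spin":0,"hand":0},{"linear":[0,0,-0.2],"spin":0,"hand":0},{"linear":[0,0,-0.2],"spin":0,"hand":0}]'
python3 - <<'E'
from h import *
imaging.grab_frame("scene");imaging.grab_frame("top")
for c in("scene","top"):print([mark(c,q,1) for q in("lid_center","lid_notch","tray","opener_grip","opener_tip","spoon")])
E
```

```text
clock: 33.5
tool_pos: [0.6427, 0.1976, 0.2114]
eef_rot: [[-0.986, 0.168, -0.002], [0.168, 0.986, -0.001], [0.002, -0.001, -1.0]]
force: [0.2, 0.4, -0.8]
width: 0.0852
finger_force: 0.0
[[], [(0.9, [0.5807, 0.2097, 0.0199])], [(0.58, [0.6371, 0.1976, 0.0071])], [(0.96, [0.3745, -0.1168, 0.0163])], [(0.57, [0.5093, -0.1402, 0.0163])], [(0.97, [0.5723, -0.0104, -0.0008])]]
[[(0.44, [0.6453, 0.1995, 0.0289])], [(0.52, [0.587, 0.212, 0.0193])], [(0.97, [0.6467, 0.1981, 0.0015])], [(0.95, [0.3806, -0.1177, 0.0173])], [(0.98, [0.5168, -0.1425, 0.0155])], [(0.65, [0.5804, -0.007, 0.0015])]]
```

The lid's centre is at 29 mm and its notch edge at 20 mm (21 mm expected), so it stands flat in the tray. The opener is flat too, and the tray and spoon haven't moved, so I'm handing in.

```bash
python3 -c "
from station import order
print(order.hand_in())"
```

```text
the job is handed in; nothing more can be done
None
```

I handed the job in: the lid was popped with the opener and stands flat in the tray, and the opener lies flat on the table. The first levering lifted the lid's far end, and the latch only let go as the blade came back up, so I can't confirm how step 1 was judged (no result came back).

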